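Set the sine table to 15 degrees on a gauge bar

ROBOT

A 6-joint arm with a two-finger parallel gripper is mounted at the origin on a cart in front of the work surface, level with it; the furniture and walls round the work are solid. World frame = base frame: x ahead of the robot, y to its left, z up, the work surface at z = 0. Lengths are in mm, angles in rad, forces in N, time in s.
With the tool pointing down it reaches from about 325 to 875 mm from the base axis. Payload 4.4 kg.
Tool frame: the origin (TCP) lies on the centre line of the jaws, within the pads' length; the fingertips stand ahead of it and the grasp point (between the pads) lies 6 mm ahead of it (ctrl.tcp_to_tips is the z of the fingertips in the tool frame, in mm); z points along the fingers, y is the direction in which the jaws open and shut (so a half turn about z gives the same grasp; the last joint's range is limited). The gripper opens to 85 mm and grips with 20 to 120 N. Pads are 22 mm wide; open, the fingers measure 114 mm over their backs; the gripper's body (76 mm by 85 mm) begins 54 mm behind the grasp point. The pads swing forward as they close: fully open they stand 13 mm farther back than shut.
Start: joints at [-1.312, 0.207, 1.542, -0, 1.393, -0.15], TCP at [229.083, -527.398, 256.282] pointing down, gripper open.
Joint ranges: [-2.73, 2.73], [-0.86, 2.22], [0.23, 2.46], [-1.11, 4.25], [0.08, 2.63], [-2.82, 2.82]. Speed limits (rad/s): [2.79, 2.79, 3.14, 3.14, 3.14, 3.14].

INTERFACE

Orientations are given as a 3x3 rotation matrix whose columns are the frame's x, y, z axes.
In Python, from plant import ctrl, sensors, optics gives the robot as it stands. Calls block until the motion is done:
- ctrl.move_ptp(position, orientation): joint-space move of the TCP to a pose.
- ctrl.move_l(position, rot=None, vel=150, threshold=None): straight line of the TCP; rot=None keeps the orientation; vel is the mean speed in mm/s. With threshold (N) it stops when the force on the tool has changed by that much, and returns True; else False.
- ctrl.set_joints(angles): joint-space move.
- ctrl.gripper_to(opening, force=None): finger opening in mm; force is the grip in N (None keeps the last); returns when the fingers have stopped.
- ctrl.hold(seconds).
- ctrl.solve_ik(position, orientation): joint angles nearest the present ones, or None.
- sensors.read_state(): the state.
- optics.grab_frame(name): name is "scene" or "top" or "wrist"; returns (picture, depth): 384x512x3 uint8, red, green, blue; 384x512 float32, mm along the optical axis (not along the pixel's ray), 0 where there is no reading.
- optics.camera_params(name): a dict with "mtx" (3x3 intrinsics, pixels), "R" (3x3) and "t" (3): a world point X has camera coordinates R X + t; the wrist camera has in their place "T_tool_cam" (4x4, takes a point from camera to tool coordinates, whose origin is the TCP and whose axes are the flange's). Camera axes: x right, y down, z forward; pixel columns grow to the right and rows downward; lengths in mm; the calibration is good to about 2 mm. A picture is of the moment at which its call begins: read the wrist's pose just before it. camera_params takes no time and is no camera call.
A pose or a line that the arm cannot do raises ctrl.MotionError and nothing moves.
- ctrl.finish_job(): hands the job in, once; it reports no verdict.
The state is a dict: "t": time; "q": joint angles; "qvel": joint speeds; "tau": joint torques, N m; "eef_pos": TCP position; "eef_rot": TCP orientation; "force": force on the tool from outside, world axes, zero at the start; "wrist_torque": the same for the moment, N m; "grip_width": finger opening in mm.
Only numpy, scipy, OpenCV 4.12 (cv2) and the standard library are available. Lean on these libraries where they do the work, as an engineer would, in place of code of your own. Each camera call takes 0.05 s, during which the arm holds its last target.

TASK

Set the little sine table to 15 degrees for raking-light work: raise its plate by the red lug, bring the gold gauge bar (40 mm tall) from the wooden rack and lay it upright on the base, square to the roller and with its end right up against the steel stop under the plate. Then push the plate down until its roller rests on the bar and bed it there with a steady press of about 20 N near its free end for a moment, never over 40 N, before letting go. Leave the black bar in the rack and do not disturb the jar, spool and dropper bottle nearby.

Things in the scene. Friction and masses are not known exactly. Their poses are not given: they have to be found in the camera images.
- bar_home (a point): Point on top of the fixed steel base, 12 mm above the worktop, where the middle of the gold bar's underside belongs. Yaw varies; x points to the rear, z up. In this frame: the hinge axis runs along y at x = +180, z = +12 mm; stop face at x = +75; plate's free end and the base's open front lie towards -x; base spans x -90 to +215, y -65 to +65 mm. The bar goes lengthwise along x.
- stop (a point): Middle of the front face of the steel stop, a low block on the base under the plate, 70 mm wide and 14 mm tall, 105 mm in front of the hinge axis, facing the front. The bar's inner end goes against it.
- tilt_plate (a joint): Angle of the aluminium plate (rad): 0 flat, grows as its free front end is raised, end stop 0.75. Stiff hinge: it stays where it is left; moving it takes about 7 N up, 3 to 4 N down near the free end. Plate 106 mm wide, reaching 170 mm in front of the hinge, 14 mm thick, top face 22 mm above the hinge axis when flat (lug top flush with it), free to press on. It needs over 0.3 to let the gold bar in.
- roller (a point): Middle of the steel roller fixed under the plate, parallel to the hinge and 155 mm from it, diameter 24 mm, level with the hinge axis when the plate is flat. When it rests on a bar of height h on the base, sin(angle) = h / 155 mm: the 40 mm bar gives 0.261 rad = 15 degrees, the 28 mm bar 10 degrees. Metal on metal: once it bears, the force rises by tens of N within 1 to 2 mm.
- lug (a point): Grip point in the middle of the red lug on the plate's free edge, a bar 16 mm wide (table's y), 12 mm thick, reaching 170 to 218 mm from the hinge. The point lies 200 mm from the hinge along the plate, 16 mm above the hinge axis (40 mm above the worktop) when flat; it turns with the plate. Pinch it across its width.
- gold_bar_center (a point): Centre of the gold gauge bar, 150 (x) x 24 (y) x 40 mm (z), 0.27 to 0.53 kg, loose, upright in one of the rack's two slots at the start (underside 8 mm above the worktop). x along its length, z up. Held by the middle it can hardly be brought home, as a gripper there meets the raised plate: put it down on the front of the base and grip its outer end for that.
- black_bar_center (a point): Centre of the black gauge bar, 150 x 24 x 28 mm, loose in the other slot of the rack: leave it there.
- bar_rack: Fixed wooden rack, 176 (x) x 144 mm (y), origin at the centre of its underside. Two slots along x at y = +40 and -40 mm hold the bars; which is where varies. Floor 8 mm thick; end blocks up to 46 mm above the worktop enclose 43 mm of each end of a bar; the middle 64 mm of a bar is open, with about 28 mm or more free beside it.
- violet_jar: Glass jar with violet pigment and white lid, 48 mm diameter, 58 mm tall; bystander. Origin at the centre of its underside.
- spool: Wooden thread spool, 39 mm diameter, 58 mm tall; bystander. Origin at the centre of its underside.
- dropper: Amber dropper bottle, 37 mm diameter, 108 mm tall; bystander. Origin at the centre of its underside.
Mind the look-alikes: they are no part of the job. Of the things shaped like the part that bears gold_bar_center, the brass one is meant.

How it is judged:
By the outcome, as a careful person would: the job done as asked, in the order asked, and still so for the second after the job is handed in, with the robot touching nothing.
It also fails if it takes over 72 s, if anything falls off the work surface, if the arm or the gripper's body presses on something with over 40 N, if the wrist force passes 120 N, or if a joint passes its speed limit or range.

## Working session

There is one attempt and no reset: what is moved stays moved. The work goes in short steps, each a Python script; the robot and the scene stay as the last script left them, time stands still between calls to the robot, and variables do not carry over. Pictures are saved under pics/ and viewed, and the job is handed in when it is done.

```bash
ls; mkdir -p pics; python3 - <<'E'
from plant import ctrl,sensors,optics
import cv2,numpy as np
for n in ("scene","top"):
    im,d=optics.grab_frame(n); cv2.imwrite(f"pics/{n}0.png",im[:,:,::-1]); np.savez(f"{n}0.npz",im=im,d=d)
    p=optics.camera_params(n); print(n,{k:np.round(v,4).tolist() for k,v in p.items()})
p=optics.camera_params("wrist"); print({k:np.round(v,4).tolist() for k,v in p.items()})
s=sensors.read_state(); print(s['t'],s['eef_rot'],s['force'],s['grip_width'],ctrl.tcp_to_tips)
E
```

```text
pics
scene {'mtx': [[426.8846, 0.0, 255.3388], [0.0, 426.8846, 187.8665], [0.0, 0.0, 1.0]], 'R': [[-0.6159, -0.7879, -0.003], [-0.5203, 0.4096, -0.7494], [0.5916, -0.46, -0.6622]], 't': [352.5947, 357.1768, 846.7888]}
top {'mtx': [[421.5062, 0.0, 252.3577], [0.0, 421.5062, 192.0058], [0.0, 0.0, 1.0]], 'R': [[0.0199, -0.9997, -0.0112], [-0.9907, -0.0182, -0.1347], [0.1344, 0.0138, -0.9908]], 't': [3.3353, 602.5165, 1262.4968]}
{'mtx': [[326.0896, 0.0, 249.9811], [0.0, 326.0896, 192.4488], [0.0, 0.0, 1.0]], 'T_tool_cam': [[0.0, -0.9444, -0.3288, 84.9827], [1.0, -0.0, 0.0002, -1.0545], [-0.0001, -0.3288, 0.9444, -117.6791], [0.0, 0.0, 0.0, 1.0]]}
0.1 [[ 9.17192592e-01  3.98443805e-01 -5.32973460e-04]
 [ 3.98444030e-01 -9.17190378e-01  2.04089686e-03]
 [ 3.24344582e-04 -2.08425557e-03 -9.99997775e-01]] [0.51857247 0.08859316 0.16528238] 85.33789933281552 25.0
```

View pics/scene0.png

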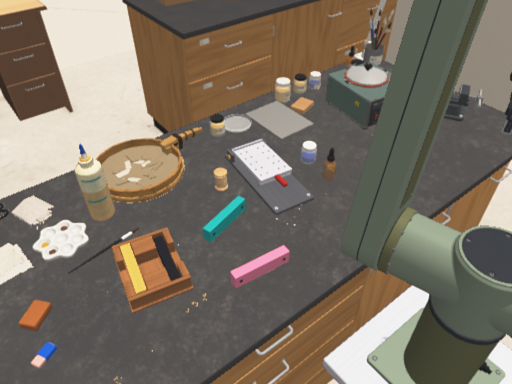

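View pics/top0.png

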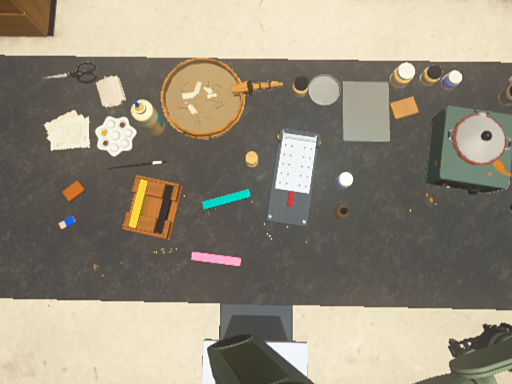

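The top view shows the sine table at about (293,177), with its red lug at (291,198). The rack is at (152,207), with the gold bar in its left slot. The teal and pink bars are look-alikes. Next I'll measure.

```bash
cat > h.py <<'E'
import numpy as np,cv2
from plant import ctrl,sensors,optics
def cloud(n,d,T=None):
    p=optics.camera_params(n);K=p['mtx']
    v,u=np.mgrid[0:384,0:512]
    C=np.stack([(u-K[0,2])/K[0,0]*d,(v-K[1,2])/K[1,1]*d,d],-1)
    if n=='wrist':
        W=np.eye(4);W[:3,:3]=T[1];W[:3,3]=T[0];W=W@np.array(p['T_tool_cam'])
        return C@W[:3,:3].T+W[:3,3]
    return (C-p['t'])@np.array(p['R'])
def grab(n,name=None):
    s=sensors.read_state();im,d=optics.grab_frame(n)
    if name: cv2.imwrite(f"pics/{name}.png",im[:,:,::-1]);np.savez(name+'.npz',im=im,d=d,pos=s['eef_pos'],rot=s['eef_rot'])
    return im,d,cloud(n,d,(np.array(s['eef_pos']),np.array(s['eef_rot'])))
def down(yaw):  # tool x axis at yaw in world, z down
    c,s=np.cos(yaw),np.sin(yaw)
    return np.array([[c,s,0],[s,-c,0],[0,0,-1.]])
def st(msg=''):
    s=sensors.read_state();print(msg,'t%.2f'%s['t'],'pos',np.round(s['eef_pos'],1),'F',np.round(s['force'],1),'w%.1f'%s['grip_width']);return s
E
python3 - <<'E'
import sys;sys.path.insert(0,'.')
from h import *
for n in ("top","scene"):
    z=np.load(n+'0.npz');im=z['im'];P=cloud(n,z['d'])
    hsv=cv2.cvtColor(im,cv2.COLOR_RGB2HSV).astype(int);H,S,V=hsv[...,0],hsv[...,1],hsv[...,2]
    box=np.zeros(H.shape,bool)
    def rep(nm,m):
        m=m&(z['d']>0);pp=P[m]
        if len(pp)<5: print(nm,len(pp));return
        hi=pp[pp[:,2]>np.percentile(pp[:,2],60)-4]
        (c,sz,a)=cv2.minAreaRect(hi[:,:2].astype(np.float32))
        print(n,nm,len(pp),'med',np.round(np.median(pp,0),1),'rect',np.round(c,1),np.round(sz,1),round(a,1),'z%',np.round(np.percentile(pp[:,2],[5,50,95]),1))
    inb=lambda x0,x1,y0,y1:(P[...,0]>x0)&(P[...,0]<x1)&(P[...,1]>y0)&(P[...,1]<y1)
    reg=inb(300,700,-250,50)
    rep('lug',reg&(H<8)&(S>150)&(V>120))
    rep('plate',reg&(S<40)&(V>170)&(P[...,2]<45))
    rep('base',reg&(P[...,2]>6)&(P[...,2]<18)&(S<60))
    rep('yellow',inb(250,700,200,480)&(H>22)&(H<32)&(S>150)&(V>120)&(P[...,2]>20))
    rep('rack',inb(250,600,250,480)&(P[...,2]>38)&(P[...,2]<52))
E
```

```text
top lug 69 med [ 584.8 -101.1   50. ] rect [ 584.5 -102.1] [13.6 45. ] 83.1 z% [45.6 50.  53.3]
top plate 91 med [ 659.9 -116.1   43.8] rect [ 658.6 -112.4] [104.6  96.5] 81.9 z% [13.8 43.8 45. ]
top base 1705 med [557.4 -95.   12. ] rect [537.8 -85.9] [268.6 387.4] 56.5 z% [ 6.4 12.  16.5]
top yellow 336 med [558.2 366.4  48.1] rect [560.2 365.8] [ 24.  144.7] 78.3 z% [44.5 48.1 52.3]
top rack 1094 med [510.3 345.5  46.3] rect [538.4 329.3] [140.2 145. ] 78.8 z% [39.3 46.3 50.8]
scene lug 62 med [579.4 -98.2  49.7] rect [582.4 -99.6] [14.5 46.2] 81.2 z% [45.5 49.7 52.6]
scene plate 43 med [ 325.7 -188.8 -891.9] rect [574.7 -69.3] [201.  121.2] 18.2 z% [-902.6 -891.9   41.7]
scene base 1405 med [563.6 -84.6  13.4] rect [ 593.4 -137.7] [206.  188.7] 80.0 z% [ 8.9 13.4 16.2]
scene yellow 6 med [575.4 361.1  49.9] rect [565.9 366.3] [ 21.  110.2] 78.5 z% [49.1 49.9 51. ]
scene rack 1874 med [506.5 345.   47.5] rect [538.4 330.5] [139.2 147. ] 78.9 z% [38.8 47.5 50.7]
```

```bash
python3 - <<'E'
from h import *
ctrl.move_ptp([585,-101,300],down(np.pi-0.14))
st();im,d,P=grab('wrist','w1')
E
```

```text
t2.11 pos [ 584.8 -101.8  299.9] F [-0.8  0.3 -0.1] w85.4
```

View pics/w1.png

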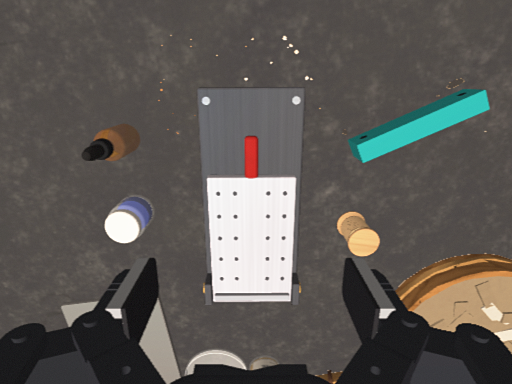

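The wrist view shows the table nearly aligned: base front edge at row 88, plate from column 208 to 297, and the lug at (251,157). The bystanders are well clear. I'll fit the edges now.

```bash
cat > fit.py <<'E'
from h import *
def fitpose(name):
    z=np.load(name+'.npz');P=cloud('wrist',z['d'],(z['pos'],z['rot']));im=z['im']
    hsv=cv2.cvtColor(im,cv2.COLOR_RGB2HSV).astype(int);H,S,V=hsv[...,0],hsv[...,1],hsv[...,2]
    u=np.mgrid[0:384,0:512][1];reg=(u>180)&(u<330)
    white=reg&(V>150)&(S<60)&(P[...,2]>25)&(P[...,2]<60)
    red=reg&((H<8)|(H>172))&(S>150)&(V>90)&(P[...,2]>30)
    v=np.mgrid[0:384,0:512][0]
    base=reg&(P[...,2]>6)&(P[...,2]<20)&(v<175)
    flo=(P[...,2]>-8)&(P[...,2]<4)&(v<160)
    print('floor z',np.median(P[flo][:,2]),'base z',np.median(P[base][:,2]),'plate z',np.median(P[white][:,2]),'lug z',np.median(P[red][:,2]))
    for nm,m in (('white',white),('red',red),('base',base)):
        m=cv2.morphologyEx(m.astype(np.uint8),cv2.MORPH_OPEN,np.ones((3,3),np.uint8))>0
        # side edges per image row
        L=[];R=[]
        for r in range(384):
            c=np.where(m[r])[0]
            if len(c)>8: L.append(P[r,c[0]]);R.append(P[r,c[-1]])
        L=np.array(L);R=np.array(R);k=max(3,len(L)//12);L=L[k:-k];R=R[k:-k]
        for e in (L,R):
            vx,vy,x0,y0=cv2.fitLine(e[:,:2].astype(np.float32),cv2.DIST_HUBER,0,.01,.01).ravel()
            if vx<0:vx,vy=-vx,-vy
            print(nm,'edge yaw %.4f'%np.arctan2(vy,vx),'y at x=585: %.1f'%(y0+vy/vx*(585-x0)),len(e))
        pp=P[m];c,s_,a=cv2.minAreaRect(pp[:,:2].astype(np.float32));print('  rect',np.round(c,1),np.round(s_,1),round(a,2))
        yaw=-0.14;ax=np.array([np.cos(yaw),np.sin(yaw)]);q=pp[:,:2]@ax
        print('  x-extent along -0.14 axis',np.round(np.percentile(q,[0,0.5,99.5,100]),1))
fitpose('w1')
E
python3 fit.py
```

```text
floor z 0.12035070406562909 base z 12.018741444230784 plate z 47.4796030703196 lug z 48.71666727908084
white edge yaw -0.1370 y at x=585: -152.8 103
white edge yaw -0.1295 y at x=585: -48.4 103
  rect [ 699.2 -114.7] [108.3 184.1] 82.32
  x-extent along -0.14 axis [616.6 617.3 793.7 800.1]
red edge yaw -0.1466 y at x=585: -106.9 35
red edge yaw -0.1338 y at x=585: -92.8 35
  rect [554.7 -95.5] [ 14.2 108.4] 81.87
  x-extent along -0.14 axis [508.4 548.7 616.8 616.9]
base edge yaw -0.1390 y at x=585: -165.2 74
base edge yaw -0.1385 y at x=585: -35.8 74
  rect [562.1 -97.4] [130.5 107.2] 81.92
  x-extent along -0.14 axis [516.6 516.7 623.3 623.9]
```

```bash
cat >> h.py <<'E'
YAW=-0.138; HOME=np.array([598.4,-102.3,12.0])
def Rz(a):c,s=np.cos(a),np.sin(a);return np.array([[c,-s,0],[s,c,0],[0,0,1.]])
def Ry(a):c,s=np.cos(a),np.sin(a);return np.array([[c,0,s],[0,1,0],[-s,0,c]])
def tb(x,y,z): return HOME*[1,1,0]+Rz(YAW)@np.array([x,y,0.])+[0,0,z]   # table xy, world z
D0=down(np.pi+YAW)
HIN=tb(180,0,24)
def onplate(r,h,th): return HIN+Rz(YAW)@Ry(th)@np.array([-r,0,h])
def tilt(th): return Rz(YAW)@Ry(th)@Rz(-YAW)@D0
E
python3 - <<'E'
from h import *
for th in (0,.3,.6,.62):
    print(th,onplate(200,22,th).round(1),ctrl.solve_ik(onplate(200,22,th),tilt(th)),ctrl.solve_ik(onplate(200,22+90,th),tilt(th)))
ctrl.gripper_to(50)
ctrl.move_ptp(onplate(200,90,0),D0)
ctrl.move_l(onplate(200,22,0),vel=120,threshold=8)
st()
ctrl.gripper_to(0,force=60);st('grip')
im,d,P=grab('wrist','w2')
E
```

```text
0 [578.6 -99.5  46. ] [-3.17743992e-01  4.82024422e-01  1.65886238e+00 -4.44089210e-16
  1.00070585e+00 -1.75054032e+00] [-3.17743992e-01  3.54610284e-01  1.61894054e+00 -4.44089210e-16
  1.16804183e+00 -1.75054032e+00]
0.3 [ 593.9 -101.7  104.1] [-0.29114872  0.59865687  1.36090141 -0.04528867  1.47882049 -1.71304203] [-0.2854309   0.56165512  1.22665102 -0.04356195  1.65014589 -1.71518644]
0.6 [ 625.5 -106.1  155.1] [-0.26994354  0.80467728  0.99052008 -0.07977574  1.94125715 -1.70883123] [-0.26202915  0.8706354   0.72471235 -0.08308112  2.14108497 -1.71825599]
0.62 [ 628.1 -106.4  158.1] [-0.26872509  0.82139242  0.9626403  -0.08237614  1.9722901  -1.70964918] [-0.26074019  0.89615914  0.68385134 -0.08662489  2.17625635 -1.72024651]
 t4.08 pos [579.6 -99.8  47. ] F [ 0.6 -1.1 -0.4] w49.7
grip t4.48 pos [579.4 -99.9  47. ] F [-0.1  0.5  2.2] w14.7
```

View pics/w2.png

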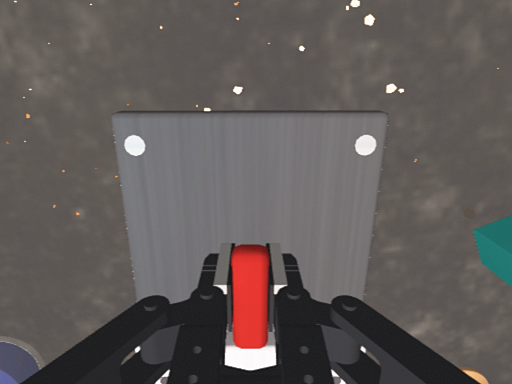

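The lug is centred between the pads at (250,290). Raising it now.

```bash
python3 - <<'E'
from h import *
for th in np.arange(.1,.61,.1):
    ctrl.move_l(onplate(200,22,th),rot=tilt(th),vel=90); s=st('th%.1f'%th)
    if np.linalg.norm(s['force'])>40: print('STOP');break
E
```

```text
th0.1 t4.91 pos [ 582.4 -100.3   65.9] F [ 1.7 -1.1  2.4] w15.0
th0.2 t5.28 pos [ 587.4 -101.    85.1] F [ 2.8 -1.3  1.5] w15.0
th0.3 t5.66 pos [ 594.4 -102.   103.9] F [ 4.3 -3.4  0.4] w14.7
th0.4 t6.03 pos [ 603.1 -103.1  121.8] F [ 4.5 -3.1 -0.1] w15.0
th0.5 t6.41 pos [ 613.5 -104.6  138.5] F [ 4.5 -3.3 -2.3] w15.2
th0.6 t6.78 pos [ 625.3 -106.2  154.1] F [ 3.5 -4.  -4.7] w14.9
```

```bash
python3 - <<'E'
from h import *
ctrl.gripper_to(50);st('open')
ctrl.move_l(onplate(200,95,.6),vel=150)
ctrl.move_ptp([560,-60,330],D0)
st();grab('wrist','w3')
grab('scene','s1')
BY=-0.205
ctrl.move_ptp([545,360,250],down(np.pi+BY))
st();grab('wrist','w4')
E
```

```text
open t7.22 pos [ 625.1 -105.7  155.5] F [0.3 0.2 0.9] w50.0
 t8.64 pos [559.5 -60.1 328.9] F [ 0.9 -0.3  0. ] w49.9
 t10.32 pos [545.9 359.  250.3] F [ 0.4  0.  -0.2] w50.4
```

View pics/w3.png

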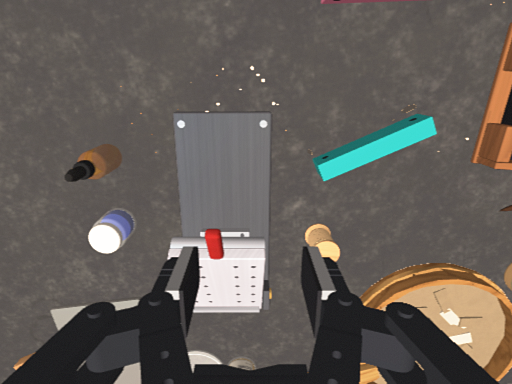

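View pics/w4.png

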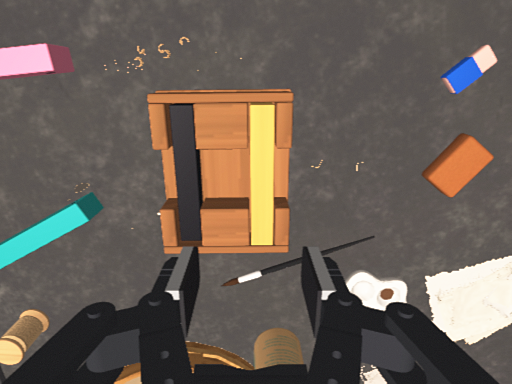

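View pics/s1.png

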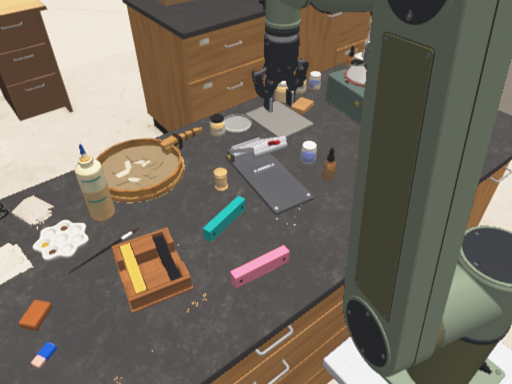

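```bash
python3 - <<'E'
from h import *
z=np.load('w4.npz');P=cloud('wrist',z['d'],(z['pos'],z['rot']));im=z['im']
hsv=cv2.cvtColor(im,cv2.COLOR_RGB2HSV).astype(int);H,S,V=hsv[...,0],hsv[...,1],hsv[...,2]
u=np.mgrid[0:384,0:512][1]
m=(u>240)&(u<285)&(H>20)&(H<34)&(S>130)&(V>110)
pp=P[m];print(len(pp),np.median(pp,0).round(1)); t=pp[pp[:,2]>44]
print(cv2.minAreaRect(t[:,:2].astype(np.float32)))
L=[];R=[]
for r in range(108,242):
    c=np.where(m[r]&(P[r,:,2]>42))[0]
    if len(c)>8:L.append(P[r,c[0]]);R.append(P[r,c[-1]])
for e in (np.array(L),np.array(R)):
    vx,vy,x0,y0=cv2.fitLine(e[:,:2].astype(np.float32),cv2.DIST_HUBER,0,.01,.01).ravel();print(np.arctan(vy/vx),y0+vy/vx*(556-x0))
print(t[:,:2].min(0),t[:,:2].max(0))
m=(P[...,2]>41)&(P[...,2]<52)&(u>140)&(u<310);print('rack',cv2.minAreaRect(P[m][:,:2].astype(np.float32)))
E
```

```text
3087 [552.3 370.4  48. ]
((549.053466796875, 371.0563049316406), (23.228004455566406, 171.5824432373047), 78.57740020751953)
-0.19332728 358.62823
-0.19839977 380.89816
[462.82699334 343.21738399] [634.58868225 393.91510562]
rack ((634.1851196289062, 319.22674560546875), (149.82318115234375, 344.4194030761719), 82.89518737792969)
```

```bash
python3 - <<'E'
from h import *
z=np.load('w4.npz');P=cloud('wrist',z['d'],(z['pos'],z['rot']));im=z['im']
hsv=cv2.cvtColor(im,cv2.COLOR_RGB2HSV).astype(int);H,S=hsv[...,0],hsv[...,1]
for r in list(range(100,109))+list(range(240,250)): print(r,im[r,262],H[r,262],S[r,262],P[r,262].round(1))
E
```

```text
100 [209 133  82] 12 155 [483.3 384.6  46.7]
101 [183 112  71] 11 156 [484.3 384.4  45. ]
102 [103  73  41] 15 154 [487.3 384.9  15. ]
103 [121  93  48] 18 154 [487.2 384.4  29.5]
104 [145 106  52] 17 164 [487.1 383.9  43.9]
105 [255 222 109] 23 146 [487.7 383.7  47.4]
106 [255 235 119] 26 136 [488.5 383.5  48.4]
107 [253 232 119] 25 135 [489.4 383.3  48.5]
108 [252 230 116] 25 138 [490.3 383.1  48.9]
240 [253 229 116] 25 138 [628.2 356.   47.5]
241 [253 230 117] 25 137 [630.  355.7  46.4]
242 [254 231 118] 25 137 [630.2 355.6  48.4]
243 [255 235 117] 26 138 [631.4 355.4  48.2]
244 [255 238 116] 26 139 [633.1 355.1  47.4]
245 [144  97  51] 15 165 [636.3 354.6  43.7]
246 [163  97  61] 11 160 [637.2 354.3  44.2]
247 [202 127  80] 12 154 [637.3 354.3  46.4]
248 [209 133  80] 12 157 [638.1 354.1  47.2]
249 [209 133  81] 12 156 [639.6 353.8  46.7]
```

```bash
python3 - <<'E'
from h import *
B=down(np.pi-0.197);c=np.array([560.9,368.8,0])
ctrl.gripper_to(44)
ctrl.move_ptp(c+[0,0,110],B)
hit=ctrl.move_l(c+[0,0,37],vel=120,threshold=8);st('down %s'%hit)
ctrl.gripper_to(0,force=80);st('grip')
ctrl.move_l(c+[0,0,75],vel=100);st('lift')
grab('wrist','w5')
E
```

```text
down False t11.97 pos [561.7 369.2  38. ] F [-0.   0.6  0.7] w44.1
grip t12.28 pos [562.1 369.2  38.8] F [-0.4 -0.8  4.7] w23.2
lift t12.82 pos [560.7 369.   75.7] F [ 0.5 -0.5 -4.3] w23.0
```

View pics/w5.png

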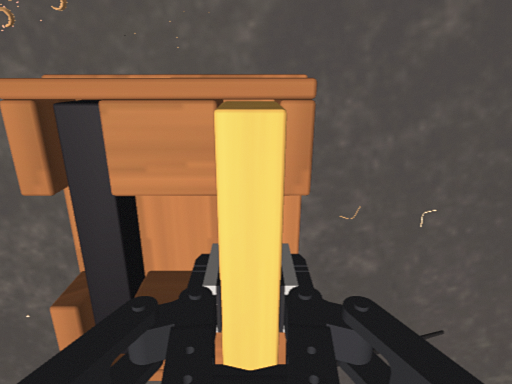

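The gold bar is held centred (columns 216-284) and has lifted clear. The black bar stays in its slot. Carrying the gold bar to the base front.

```bash
python3 - <<'E'
from h import *
ctrl.move_l([560.9,368.8,190],vel=200)
ctrl.move_ptp(tb(-74,0,190),D0);st()
ctrl.move_l(tb(-74,0,56),vel=120);st()
hit=ctrl.move_l(tb(-74,0,37),vel=25,threshold=4);s=st('down %s'%hit)
grab('wrist','w6');grab('scene','s2')
E
```

```text
t15.28 pos [525.5 -91.3 190. ] F [ 0.2  0.2 -4.3] w22.7
 t16.55 pos [526.  -92.4  56.9] F [ 0.5 -0.3 -3.5] w22.9
down True t17.11 pos [525.1 -92.1  42.8] F [-0.9  0.6  4.7] w23.2
```

View pics/w6.png

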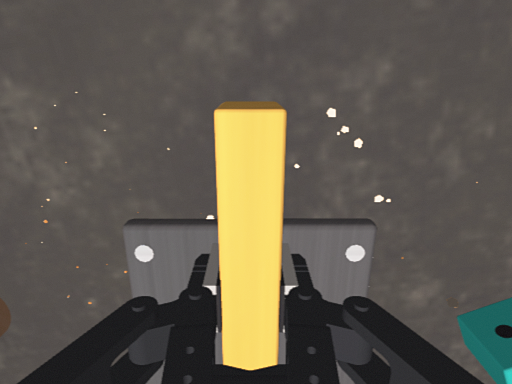

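View pics/s2.png

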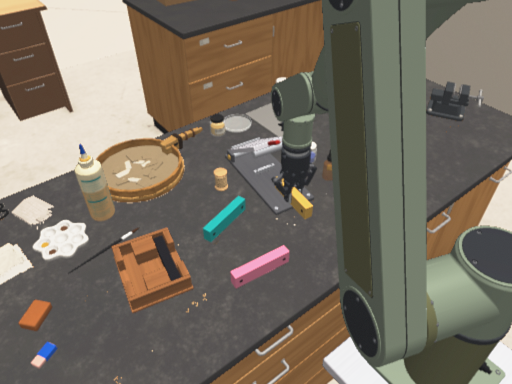

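```bash
python3 - <<'E'
from h import *
ctrl.gripper_to(44);st('open')
ctrl.move_l(tb(-74,0,95),vel=150)
ctrl.move_l(tb(-137,0,95),vel=150)
ctrl.move_l(tb(-137,0,42.5),vel=120,threshold=8);st('down')
ctrl.gripper_to(0,force=60);st('grip')
grab('wrist','w7')
hit=ctrl.move_l(tb(-72,0,42.5),vel=60,threshold=12);s=st('slide %s'%hit)
if not hit:
    hit=ctrl.move_l(tb(-56,0,42.5),vel=20,threshold=9);s=st('stop %s'%hit)
x=Rz(-YAW)@(np.array(s['eef_pos'])-HOME);print('tcp table',x.round(1))
grab('wrist','w8');grab('scene','s3')
E
```

```text
open t17.54 pos [523.1 -91.4  41. ] F [ 0.   0.4 -0.2] w43.7
down t19.21 pos [463.4 -83.6  42.6] F [-0.  -0.4  1.4] w43.9
grip t19.52 pos [463.8 -83.8  43.5] F [-0.8  0.2  2.6] w23.4
slide True t19.83 pos [463.9 -83.8  43.6] F [-2.  -0.6  5.1] w23.3
tcp table [-135.8   -0.2   31.6]
```

View pics/w7.png

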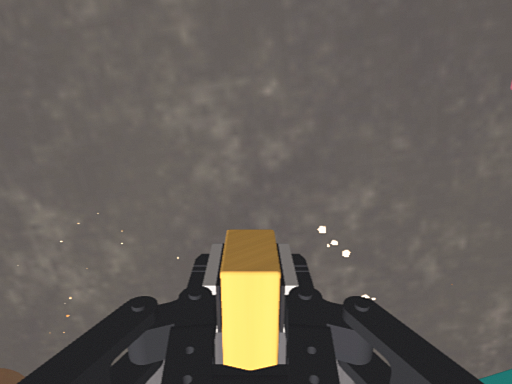

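View pics/w8.png

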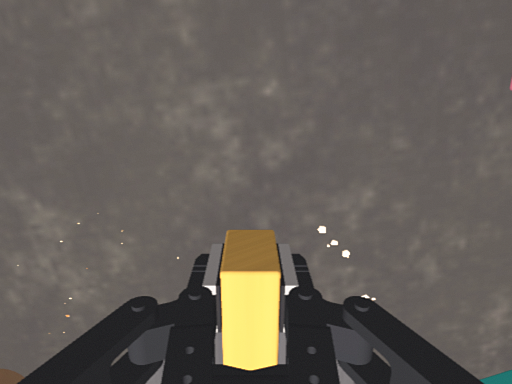

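View pics/s3.png

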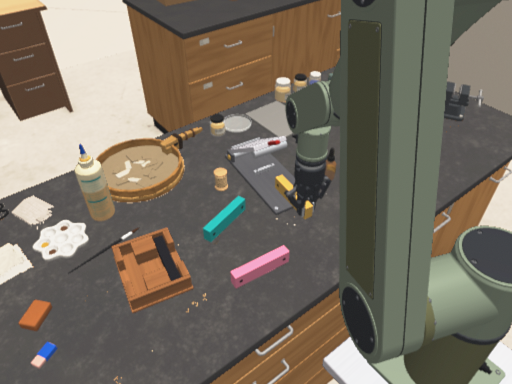

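It stopped straight after starting, because the pads pressed the bar slightly down on the base. I'll ease up by about 1 mm and slide again.

```bash
python3 - <<'E'
from h import *
z=43.8
ctrl.move_l(tb(-136,0,z),vel=20);st('ease')
for x in (-125,-110,-95,-80,-72):
    hit=ctrl.move_l(tb(x,0,z),vel=50,threshold=15);s=st('slide %d %s'%(x,hit))
    if hit:break
t=Rz(-YAW)@(np.array(s['eef_pos'])-HOME);print('tcp table',t.round(1))
E
```

```text
ease t20.18 pos [463.9 -83.7  43.8] F [ 0.5 -0.7 -0.9] w23.3
slide -125 True t20.39 pos [465.  -83.6  43.6] F [-3.4  1.3  7.3] w22.8
tcp table [-134.7    0.2   31.6]
```

```bash
python3 - <<'E'
from h import *
ctrl.gripper_to(0,force=100)
z=46
ctrl.move_l(tb(-135,0,z),vel=20);st('lift');grab('wrist','w9')
for x in (-120,-95,-74):
    hit=ctrl.move_l(tb(x,0,z),vel=50,threshold=15);s=st('slide %d %s'%(x,hit))
    if hit:break
t=Rz(-YAW)@(np.array(s['eef_pos'])-HOME);print('tcp table',t.round(1))
E
```

```text
lift t20.91 pos [463.5 -83.3  45.2] F [-0.1  0.9 -1.5] w23.3
slide -120 False t21.41 pos [479.9 -85.9  45.8] F [ 0.2  0.5 -3. ] w22.8
slide -95 False t22.06 pos [504.2 -89.2  45.8] F [ 0.4 -0.5 -4.4] w22.8
slide -74 False t22.62 pos [525.2 -92.1  45.9] F [-0.8 -0.2 -3.4] w22.6
tcp table [-73.9   0.   33.9]
```

View pics/w9.png

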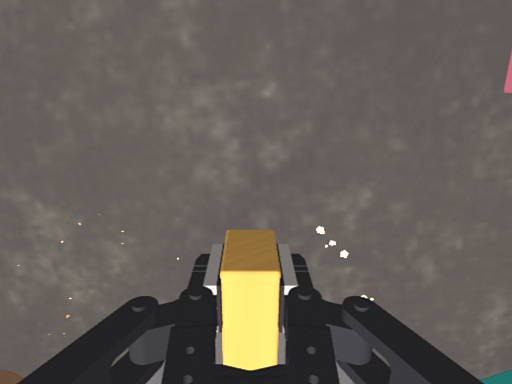

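```bash
python3 - <<'E'
from h import *
for thr,x in ((7,-50),):
    hit=ctrl.move_l(tb(x,0,45.8),vel=15,threshold=thr);s=st('stop %s'%hit)
    t=Rz(-YAW)@(np.array(s['eef_pos'])-HOME);print('tcp table',t.round(1), (Rz(-YAW)@np.array(s['force'])).round(1))
grab('wrist','w10');grab('scene','s4');grab('top','t4')
E
```

```text
stop True t23.62 pos [538.3 -93.8  44.9] F [ 2.1 -0.2 -0.6] w22.7
tcp table [-60.7   0.1  32.9] [ 2.1  0.1 -0.6]
```

View pics/w10.png

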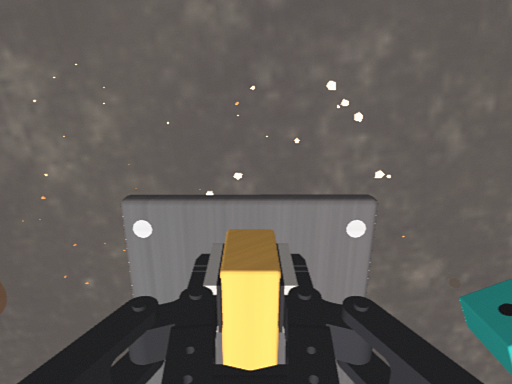

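View pics/s4.png

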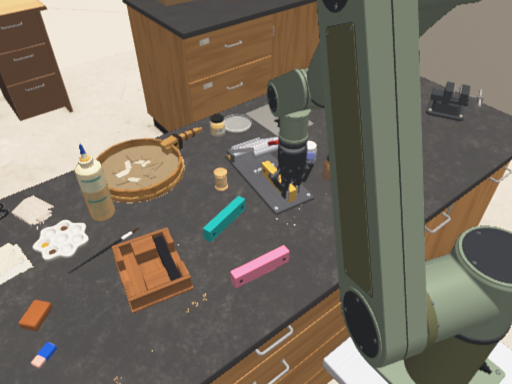

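```bash
python3 - <<'E'
from h import *
def T(s):print('   table',(Rz(-YAW)@(np.array(s['eef_pos'])-HOME)).round(1),'F',(Rz(-YAW)@np.array(s['force'])).round(1))
s=st();T(s)
hit=ctrl.move_l(tb(-60.7,0,41.5),vel=15,threshold=5);s=st('lower %s'%hit);T(s)
hit=ctrl.move_l(tb(-55,0,np.array(s['eef_pos'])[2]+.3),vel=15,threshold=10);s=st('push %s'%hit);T(s)
ctrl.gripper_to(36);s=st('open');T(s)
grab('wrist','w11')
E
```

```text
t23.77 pos [538.2 -93.9  44.7] F [ 2.7 -1.5  0.5] w22.4
   table [-60.8   0.1  32.7] F [ 2.8 -1.2  0.5]
lower True t23.98 pos [538.1 -93.9  44.1] F [-3.6  0.8  6.1] w22.9
   table [-60.8   0.1  32.1] F [-3.7  0.3  6.1]
push True t24.29 pos [538.4 -93.8  43.8] F [-1.1 -0.4  1.6] w22.5
   table [-60.6   0.1  31.8] F [-1.1 -0.5  1.6]
open t24.57 pos [538.2 -93.7  43.5] F [-0.2 -0.5  0.4] w36.2
   table [-60.8   0.3  31.5] F [-0.1 -0.5  0.4]
```

View pics/w11.png

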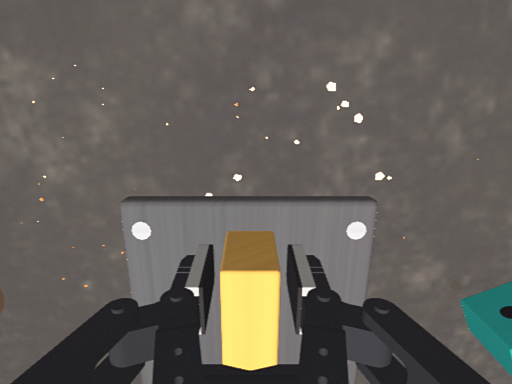

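```bash
python3 - <<'E'
from h import *
def T(s):print('   table',(Rz(-YAW)@(np.array(s['eef_pos'])-HOME)).round(1),'F',(Rz(-YAW)@np.array(s['force'])).round(1))
ctrl.move_l(tb(-61,0,100),vel=150)
ctrl.move_l(tb(-112,0,100),vel=150)
ctrl.gripper_to(0,force=40)
ctrl.move_l(tb(-112,0,43),vel=120,threshold=8);s=st('down')
hit=ctrl.move_l(tb(-92,0,43),vel=60,threshold=8);s=st('appr %s'%hit);T(s)
hit=ctrl.move_l(tb(-75,0,43),vel=15,threshold=8);s=st('push %s'%hit);T(s)
s=st();T(s)
hit=ctrl.move_l(tb(-72,0,43),vel=15,threshold=8);s=st('push2 %s'%hit);T(s)
grab('wrist','w12')
E
```

```text
down t26.70 pos [487.7 -87.   43.2] F [0.1 0.9 0.3] w-0.3
appr False t27.18 pos [507.8 -89.8  43.3] F [ 0.2  0.2 -0.3] w0.0
   table [-91.4  -0.   31.3] F [ 0.2  0.2 -0.3]
push True t27.82 pos [512.9 -90.3  42.3] F [-0.   0.2 -0.3] w0.3
   table [-86.3   0.1  30.3] F [-0.1  0.2 -0.3]
 t27.82 pos [512.9 -90.3  42.3] F [-0.   0.2 -0.3] w0.3
   table [-86.3   0.1  30.3] F [-0.1  0.2 -0.3]
push2 True t28.25 pos [512.8 -90.   41.3] F [-0.5 -0.1 -0.1] w-0.1
   table [-86.5   0.4  29.3] F [-0.5 -0.2 -0.1]
```

View pics/w12.png

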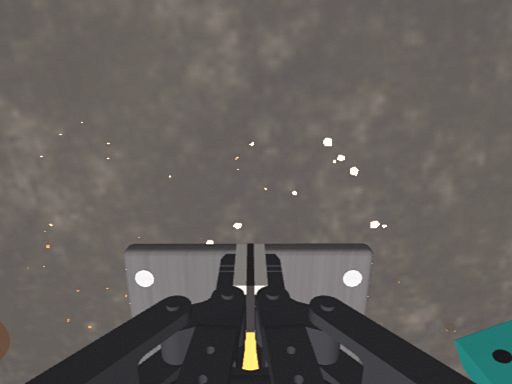

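```bash
python3 - <<'E'
from h import *
ctrl.move_l(tb(-100,0,43),vel=100)
ctrl.move_l(tb(-110,0,200),vel=250)
ctrl.move_ptp(tb(-60,0,300),D0)
st();grab('wrist','w13')
for th in (.6,.4,.26): print(ctrl.solve_ik(onplate(158,87,th),tilt(th)),ctrl.solve_ik(onplate(158,47,th),tilt(th)))
E
```

```text
t29.89 pos [538.7 -93.9 298.4] F [ 0.6  0.1 -0.2] w-0.0
[-0.25909248  0.95607302  0.66668811 -0.07976032  2.114001   -1.71218482] [-0.26232816  0.92146997  0.79502923 -0.07782154  2.02030011 -1.70744771]
[-0.27162045  0.74800395  1.00389824 -0.05313176  1.78619388 -1.70534614] [-0.27432107  0.74842425  1.08212195 -0.05344563  1.70752113 -1.70376547]
[-0.28210178  0.63051016  1.20230808 -0.03692647  1.56620078 -1.70994856] [-0.28416377  0.65024426  1.25661895 -0.03756719  1.4921338  -1.70916032]
```

View pics/w13.png

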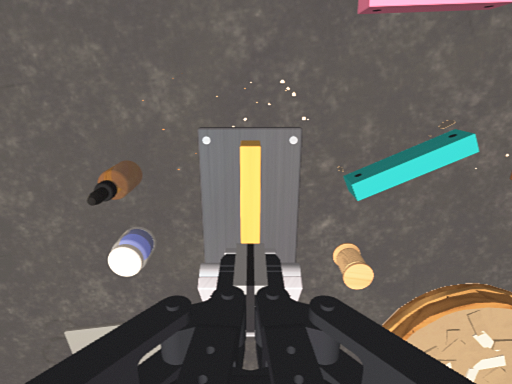

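```bash
python3 - <<'E'
from h import *
z=np.load('w13.npz');P=cloud('wrist',z['d'],(z['pos'],z['rot']));im=z['im']
hsv=cv2.cvtColor(im,cv2.COLOR_RGB2HSV).astype(int);H,S,V=hsv[...,0],hsv[...,1],hsv[...,2]
v,u=np.mgrid[0:384,0:512]
m=(u>230)&(u<270)&(H>18)&(H<34)&(S>110)&(P[...,2]>46)&(P[...,2]<58)&(v<240)
b=(u>185)&(u<315)&(P[...,2]>6)&(P[...,2]<60)&(v<250)&(v>130)
def tab(e): return (e-HOME)@Rz(YAW)
for nm,mm in (('bar',m),('base',b)):
    L=[];R=[]
    for r in range(150,240):
        c=np.where(mm[r])[0]
        if len(c)>8:L.append(P[r,c[0]]);R.append(P[r,c[-1]])
    for e in (np.array(L),np.array(R)):
        e=tab(e);k=np.polyfit(e[:,0],e[:,1],1);print(nm,len(e),'slope %.4f y0 %.2f'%tuple(k))
q=tab(P[m]);print('bar x min',np.percentile(q[:,0],[.2,1]),'z',np.median(q[:,2]))
q=tab(P[b]);print('base x min',np.percentile(q[:,0],[.2,1]))
E
```

```text
bar 90 slope 0.0030 y0 -10.40
bar 90 slope 0.0093 y0 11.91
base 90 slope 0.0034 y0 -64.09
base 90 slope 0.0020 y0 64.06
bar x min [-75.20807459 -74.3092355 ] z 39.96282636600989
base x min [-86.22890508 -85.05571585]
```

The bar is square (about 0.2° off the base edges), centred within 1 mm, and its outer end is at x ≈ -75. Now pushing the plate down.

```bash
cat >> h.py <<'E'
def fn(s,th): # force along plate normal (up out of plate)
    n=Rz(YAW)@Ry(th)@np.array([0,0,1.]); return float(np.array(s['force'])@n)
E
python3 - <<'E'
from h import *
ctrl.move_ptp(onplate(158,100,.6),tilt(.6))
hit=ctrl.move_l(onplate(158,44,.6),vel=40,threshold=3);s=st('touch %s'%hit);print(fn(s,.6))
prev=0
for th in (.56,.5,.44,.38,.34,.31):
    hit=ctrl.move_l(onplate(158,47,th),rot=tilt(th),vel=50,threshold=18);s=st('th %.2f %s'%(th,hit));print('   fn %.1f'%fn(s,th))
    if hit:break
E
```

```text
touch True t32.12 pos [ 673.  -112.6  151.3] F [ 1.7 -0.4  3. ] w0.0
3.4975254357028973
th 0.56 False t32.38 pos [ 668.5 -112.   148.2] F [0.1 0.3 4. ] w-0.0
   fn 3.4
th 0.50 False t32.73 pos [ 661.4 -111.1  141.1] F [0.2 0.8 2. ] w-0.0
   fn 1.8
th 0.44 False t33.08 pos [ 654.8 -110.1  133.7] F [ 0.6 -0.3  1.6] w-0.2
   fn 1.7
th 0.38 False t33.42 pos [ 648.4 -109.2  126.1] F [-0.7  1.   1.6] w-0.4
   fn 1.2
th 0.34 False t33.71 pos [ 644.6 -108.7  120.8] F [-0.6  0.6  0.3] w0.1
   fn 0.1
th 0.31 False t33.96 pos [ 641.8 -108.3  116.9] F [ 0.4 -0.   0.7] w0.2
   fn 0.8
```

```bash
python3 - <<'E'
from h import *
for th in np.arange(.30,.225,-.006):
    hit=ctrl.move_l(onplate(158,47,th),rot=tilt(th),vel=8,threshold=10);s=sensors.read_state();f=fn(s,th)
    print('th %.3f %s fn %.1f z %.1f t %.1f'%(th,hit,f,s['eef_pos'][2],s['t']))
    if hit or f>9:break
grab('scene','s5')
E
```

```text
th 0.300 False fn 3.5 z 115.8 t 34.3
th 0.294 False fn 2.7 z 114.8 t 34.6
th 0.288 False fn 2.7 z 113.9 t 34.9
th 0.282 False fn 2.4 z 113.0 t 35.1
th 0.276 False fn 1.7 z 112.2 t 35.4
th 0.270 False fn 2.5 z 111.4 t 35.7
th 0.264 False fn 1.8 z 110.5 t 36.0
th 0.258 False fn 5.2 z 110.3 t 36.2
th 0.252 False fn 7.6 z 110.3 t 36.5
th 0.246 False fn 10.1 z 110.3 t 36.8
```

View pics/s5.png

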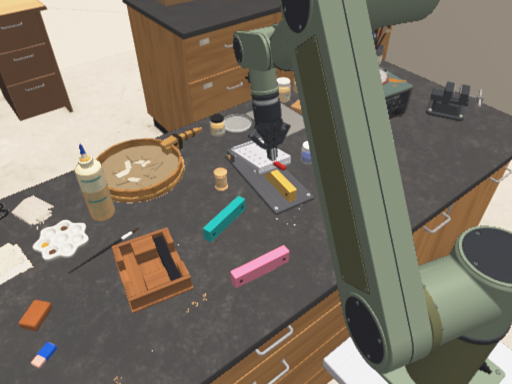

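```bash
python3 - <<'E'
from h import *
th=.261;R=tilt(.25)
for d in np.arange(2.6,12,.6):
    ctrl.move_l(onplate(158,47-d,th),rot=R,vel=8);s=sensors.read_state();f=fn(s,th)
    print('d %.1f fn %.1f F %s z %.1f'%(d,f,np.round(s['force'],1),s['eef_pos'][2]))
    if f>=19: break
for i in range(6):
    ctrl.hold(.25);s=sensors.read_state();print('%.1f'%fn(s,th),np.round(s['force'],1),round(s['t'],2))
grab('wrist','w14')
E
```

```text
d 2.6 fn 12.5 F [-2.3  1.2 13.6] z 110.3
d 3.2 fn 13.4 F [-2.5  0.3 14.5] z 110.3
d 3.8 fn 14.3 F [-3.9  1.5 15.9] z 110.2
d 4.4 fn 15.5 F [-3.8  2.1 17.1] z 110.2
d 5.0 fn 17.8 F [-4.2  2.4 19.6] z 110.2
d 5.6 fn 18.1 F [-5.3  1.7 20.2] z 110.2
d 6.2 fn 21.5 F [-4.3  1.5 23.5] z 110.1
21.3 [-4.7  1.8 23.3] 38.84
22.2 [-4.2  2.5 24.2] 39.09
20.7 [-5.1  2.6 22.8] 39.34
21.0 [-5.3  1.8 23.3] 39.59
20.4 [-4.5  2.4 22.4] 39.84
21.1 [-5.8  1.9 23.5] 40.09
```

```bash
python3 - <<'E'
from h import *
th=.261
ctrl.move_l(onplate(158,47,th),rot=tilt(.26),vel=20);st()
ctrl.move_l(onplate(158,130,th),vel=120)
ctrl.move_ptp(tb(-75,0,300),D0);st()
grab('wrist','w15');grab('scene','s6')
z=np.load('w15.npz');P=cloud('wrist',z['d'],(z['pos'],z['rot']));q=(P-HOME)@Rz(YAW)
im=z['im'];hsv=cv2.cvtColor(im,cv2.COLOR_RGB2HSV).astype(int)
m=(hsv[...,2]>140)&(hsv[...,1]<60)&(q[...,2]>10)&(q[...,2]<75)&(abs(q[...,1])<48)&(q[...,0]>22)&(q[...,0]<170)
a=q[m];k=np.polyfit(a[:,0],a[:,2],1)
for _ in range(5):
    r=a[:,2]-np.polyval(k,a[:,0]);k=np.polyfit(a[abs(r)<4,0],a[abs(r)<4,2],1)
print('angle',np.arctan(-k[0]),m.sum())
E
```

```text
t40.60 pos [ 637.8 -107.8  110.2] F [0.8 0.5 4.6] w-0.1
 t42.17 pos [524.1 -92.  299.2] F [ 0.9 -0.2 -0.4] w0.2
angle 0.2553250040410879 617
```

View pics/w15.png

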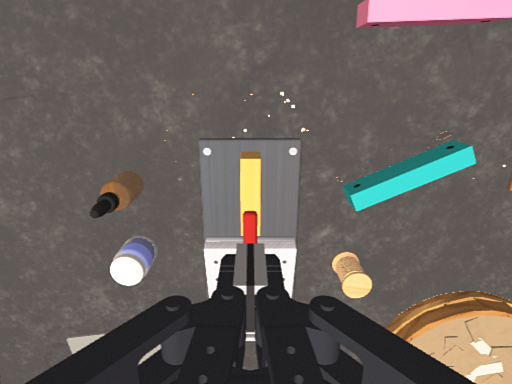

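View pics/s6.png

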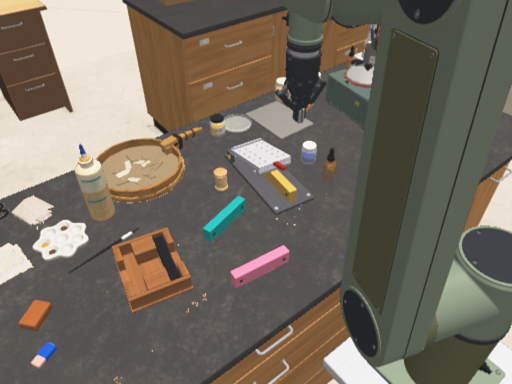

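The plate is down on the bar (rows 153-237), with the lug above the bar, and the bystanders haven't moved. One last check of the bar's position after the press.

```bash
python3 - <<'E'
from h import *
for n in ('w13','w15'):
    z=np.load(n+'.npz');P=cloud('wrist',z['d'],(z['pos'],z['rot']));im=z['im']
    hsv=cv2.cvtColor(im,cv2.COLOR_RGB2HSV).astype(int);H,S,V=hsv[...,0],hsv[...,1],hsv[...,2]
    v,u=np.mgrid[0:384,0:512]
    m=(u>230)&(u<270)&(H>18)&(H<34)&(S>110)&(P[...,2]>46)&(P[...,2]<58)&(v<208)
    q=(P-HOME)@Rz(YAW)
    L=[];R=[]
    for r in range(160,206):
        c=np.where(m[r])[0]
        if len(c)>8:L.append(q[r,c[0]]);R.append(q[r,c[-1]])
    for e in (np.array(L),np.array(R)): k=np.polyfit(e[:,0],e[:,1],1);print(n,'slope %.4f y0 %.2f'%tuple(k))
    a=q[m];c=a[abs(a[:,1])<8];print('xmin',np.percentile(c[:,0],[0,.5,1]))
E
```

```text
w13 slope -0.0101 y0 -10.95
w13 slope 0.0090 y0 11.90
xmin [-75.4025263  -75.1394874  -74.95604286]
w15 slope 0.0026 y0 -10.61
w15 slope -0.0001 y0 11.53
xmin [-74.82097635 -74.41332593 -74.20434624]
```

The bar is unchanged after the press, so I'm handing the job in.

```bash
python3 - <<'E'
from h import *
ctrl.finish_job();st()
E
```

```text
the job is handed in; nothing more can be done
the job is handed in; nothing more can be done
```

The sine table is set on the gold bar and the job is handed in, at about 42 s of the 72 s allowed.

**What I did:** I raised the plate by the lug to about 0.6 rad and put the gold bar on the front of the base. I then regripped its outer end and ran it in against the stop, lifted about 2 mm for most of the way. A push on the end face with the closed fingers gave a firm stop twice at the same spot. I brought the plate down until the roller bore on the bar, held about 21 N across the plate (24 N total) for 1.5 s, and let go.

**Last checks:**
- **Bar position:** outer end at x ≈ -75 mm, which is where it sits when the inner end touches the stop. It was square within about 0.3° and off-centre by less than 1 mm.
- **Plate angle:** the roller began to bear at about 0.26 rad by the arm's own position. The camera's plane fit gave 0.255 rad against the 0.261 target. I put that difference down to camera calibration and depth noise.
- **Surroundings:** the jar, spool and dropper bottle look unmoved, the black bar is still in the rack, and the robot is clear of everything.

**What went wrong:** the first two tries at sliding the bar on the base stopped early because the pads were pressing it down, which is why I lifted it.

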